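# Raise the dust window of a stop-motion stage to the orange clip

## Robot

A 6-joint arm with a two-finger parallel gripper is mounted at the origin on the work surface. World frame = base frame: x ahead of the robot, y to its left, z up, the work surface at z = 0. Lengths are in m, angles in rad, forces in N, time in s.
With the tool pointing down it reaches from about 0.3 to 0.75 m from the base axis. Payload 8.5 kg.
Tool frame: the origin (TCP) lies on the centre line of the jaws, within the pads' length; the fingertips stand 17 mm ahead of it and the grasp point (between the pads) lies 2 mm behind it; z points along the fingers, y is the direction in which the jaws open and shut (so a half turn about z gives the same grasp; the last joint's range is limited). The gripper opens to 85 mm and grips with 20 to 120 N. Pads are 22 mm wide; open, the fingers measure 114 mm over their backs; the gripper's body (76 mm by 85 mm) begins 54 mm behind the grasp point. The pads swing forward as they close: fully open they stand 13 mm farther back than shut.
Start: joints at [1.037, 0.381, 1.297, -0, 1.464, -0.215], TCP at [0.172, 0.522, 0.248] pointing down, gripper open.
Joint ranges: [-3.11, 3.11], [-0.89, 2.33], [0.22, 2.48], [-1.42, 4.56], [0.17, 2.85], [-2.88, 2.88]. Speed limits (rad/s): [2.39, 2.39, 3.14, 3.14, 3.14, 3.14].

## Interface

Orientations are given as a unit quaternion [w, x, y, z].
In Python, from station import readout, eyes, bot gives the robot as it stands.
- The arm moves only by the tool step_arm, never from a script. Its argument "steps" is text: rows parted by semicolons, each of 6 numbers parted by spaces: the shift along the tool's x, y, z in mm, then the turn, a rotation vector about the tool's x, y, z in degrees. A call has 1 to 12 rows; each row is the pose to reach, as a shift and turn from the pose measured when the call began, along the tool's axes at that moment; what a row does not reach only later rows make up. A row lasts 1/10 s, in which the tool goes at most 50 mm and 8.59 degrees, less where a joint would pass 70% of its speed; a pose out of reach is approached as far as the arm can. A call with a gripper value outside its range is refused whole. "grip" is the opening in per cent of the stroke, from 0 (shut) to 100 (fully open), set as the call begins (left out, the last holds). The fingers move at their own pace and stop on an object; "grip_force" is the grip in N (left out, the last holds). Time passes only in rows, so rows that repeat a pose let the fingers close. It gives the time, the measured TCP pose, the force and the opening at its end, in the units of the state.
- readout.observe(): the state, without advancing time (a new reading comes with each control period).
- eyes.grab_frame(name): name is "scene" or "top" or "wrist"; returns a dict with "img" (420x560x3 uint8, blue, green, red), "z_map" (420x560 float32, m along the optical axis (not along the pixel's ray), 0 where there is no reading), "fov_y" (degrees; the focal length in pixels is half the picture's height over the tangent of half this angle, whatever the lens; pixels are square), "cx", "cy" (the principal point, pixels), "distortion" ([k1, k2, p1, p2, k3] as OpenCV has them; the pictures are not rectified), "world_from_camera" (4x4, takes a point from camera to world coordinates). Camera axes: x right, y down, z forward; pixel columns grow to the right and rows downward; lengths in m; the calibration is good to about 2 mm. A picture is of the moment at which its call begins.
- bot.close_job(): hands the job in, once; it reports no verdict.
The state is a dict: "t": time; "joint_positions": joint angles; "dq": joint speeds; "joint_efforts": joint torques, N m; "tool_pos": TCP position; "orientation": TCP orientation; "wrist_force": force on the tool from outside, world axes, zero at the start; "wrist_torque": the same for the moment, N m; "gripper_width": finger opening in m.
Only numpy, scipy, OpenCV 4.12 (cv2) and the standard library are available. Lean on these libraries where they do the work, as an engineer would, in place of code of your own. Each camera call takes 0.05 s, during which the arm holds its last target.

## Task

On the animation bench, push the counterweighted window of the miniature stage gently upward from beneath its yellow lip until the lip is level with the orange clip on the post (the blue clip is for another shot), then leave it there and draw the hand clear. Push only: do not pinch the lip and do not touch the clear pane. Leave the iron weight, the amber jar and the little tree where they stand.

Things in the scene. Friction and masses are not known exactly. Their poses are not given: they have to be found in the camera images.
- screen: Fixed miniature stage with window frame; the window faces the robot's right. Origin: on the table, midway between its posts, in the window plane; x points through the window to the stage side (roughly world +y), y along the window (roughly world -x). Grey posts 30 x 30 mm, 340 mm tall, at y = -140 and +140 mm. Behind it (x 20 to 230 mm) an 85 mm high deck; the space below and before the lip is empty.
- sash (a joint): Raise of the sliding window above its lowest position, m: 0 = lowest (lip centre 110 mm above the table), 0.185 = top stop. Starts 0 to 0.04. It is balanced by counterweights hidden in the posts and stays wherever it is left; moving it takes about 2 to 4 N against friction. Clear pane, not to be touched, from 8 to 93 mm above the lip, in the window plane.
- lip_edge (a point): Mid-length point on the axis of the yellow lip's rounded front edge: a level bar 14 mm in diameter, 120 mm long, parallel to the window, 65 mm in front of its plane, at 110 mm plus the joint value. Behind it a level shelf, underside 7 mm below and black rubber top 8 mm above this point, runs back to the window. Axes as the screen's.
- orange_clip_mid (a point): Centre of the orange clip, a 40 x 42 x 16 mm (height) sleeve around the nearer or the farther post, with a small steel screw in front; fixed. Its height, 180 to 280 mm, is the height that lip_edge is to reach.
- blue_clip_mid (a point): Centre of the like-shaped blue clip on the other post; of no concern here.
- weight: Loose dark iron weight, cylinder 64 mm in diameter and 55 mm high with a 12 mm rod on top up to 100 mm; stands in front of one of the posts, out to the side. Origin at the centre of its underside.
- jar: Loose amber glass jar with black lid, 52 mm in diameter, 60 mm high; stands in front of the other post, out to the side. Origin at the centre of its underside.
- tree: Loose little green toy-scale tree, 40 mm in diameter, 75 mm high, on the deck behind the window. Origin at the centre of its underside.

How it is judged:
By the outcome, as a careful person would: the job done as asked, in the order asked, and still so for the second after the job is handed in, with the robot touching nothing.
It also fails if it takes over 42 s, if anything falls off the work surface, if the arm or the gripper's body presses on something with over 40 N, if the wrist force passes 120 N, or if a joint passes its speed limit or range.

## Working session

There is one attempt and no reset: what is moved stays moved. The work goes in short steps, Python scripts to look and compute and a tool call to move; the robot and the scene stay as the last step left them, time stands still between calls to the robot, and variables do not carry over. Pictures are saved under pics/ and viewed, and the job is handed in when it is done.

Besides the shell and the picture viewer there is one more tool, called after "Emit:" as name(argument=value, ...) on one line, values as JSON. step_arm: Moves the arm, as the interface text tells. Its arguments: {"type":"object","properties":{"steps":{"type":"string"},"grip":{"type":"number"},"grip_force":{"type":"number"}},"required":["steps"]}

```bash
mkdir -p pics; cat > h.py <<'E'
import numpy as np, cv2
from station import readout, eyes, bot
def grab(n,save=None):
    f=eyes.grab_frame(n)
    if save: cv2.imwrite('pics/'+save+'.png',f['img'])
    np.savez('/tmp/'+n+'.npz',**f)
    return f
def K(f):
    h=f['img'].shape[0]; F=h/2/np.tan(np.radians(f['fov_y'])/2)
    return np.array([[F,0,f['cx']],[0,F,f['cy']],[0,0,1.]])
def rays(f,uv):
    p=cv2.undistortPoints(np.array(uv,float).reshape(-1,1,2),K(f),np.array(f['distortion'],float)).reshape(-1,2)
    return np.c_[p,np.ones(len(p))]
def pts(f,uv):
    uv=np.array(uv).reshape(-1,2); r=rays(f,uv); z=f['z_map'][uv[:,1].astype(int),uv[:,0].astype(int)]
    T=np.array(f['world_from_camera']); P=(r*z[:,None])@T[:3,:3].T+T[:3,3]
    return P[z>0]
def mask(f,lo,hi):
    return cv2.inRange(cv2.cvtColor(f['img'],cv2.COLOR_BGR2HSV),lo,hi)
E
python3 - <<'E'
from h import *
for n in ['scene','top','wrist']:
    f=grab(n,n+'0'); print(n,np.array(f['world_from_camera']).round(3).tolist(),f['fov_y'],f['distortion'])
s=readout.observe(); print(s)
E
```

```text
scene [[-0.57, 0.655, -0.496, 1.069], [0.821, 0.461, -0.336, 0.45], [0.009, -0.599, -0.8, 0.99], [0.0, 0.0, 0.0, 1.0]] 44.2331433320733 [-0.07984741  0.          0.          0.          0.        ]
top [[-0.023, -0.993, 0.115, 0.489], [-1.0, 0.021, -0.022, 0.12], [0.019, -0.115, -0.993, 0.92], [0.0, 0.0, 0.0, 1.0]] 53.119006127384345 [0.00927141 0.         0.         0.         0.        ]
wrist [[0.313, 0.901, 0.301, 0.095], [0.95, -0.296, -0.1, 0.549], [-0.001, 0.317, -0.948, 0.374], [0.0, 0.0, 0.0, 1.0]] 63.70271020405383 [0.01170889 0.         0.         0.         0.        ]
{'t': 0.15, 'joint_positions': array([ 1.03667136e+00,  3.81074093e-01,  1.29803121e+00,  4.19119467e-06,
        1.46356727e+00, -2.15272786e-01]), 'dq': array([ 0.00061996, -0.00074003, -0.00049972,  0.00187616, -0.00041927,
        0.00077026]), 'joint_efforts': array([ 2.98124280e-03, -4.48626137e+01, -2.31346124e+01, -1.75574105e-04,
        3.77148754e-03, -7.18192268e-05]), 'tool_pos': array([0.17230031, 0.52211469, 0.24785464]), 'orientation': array([-1.99561344e-04,  1.58751799e-01,  9.87318376e-01, -5.01737078e-04]), 'wrist_force': array([-0.24399083, -0.50418971,  0.7740104 ]), 'wrist_torque': array([0.00759626, 0.01482924, 0.02833307]), 'gripper_width': 0.08506667748956893}
```

View pics/scene0.png

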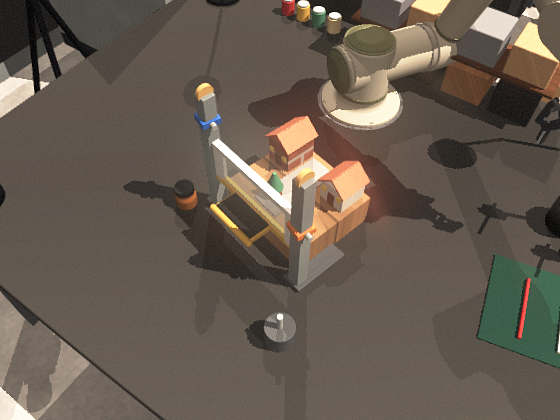

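View pics/top0.png

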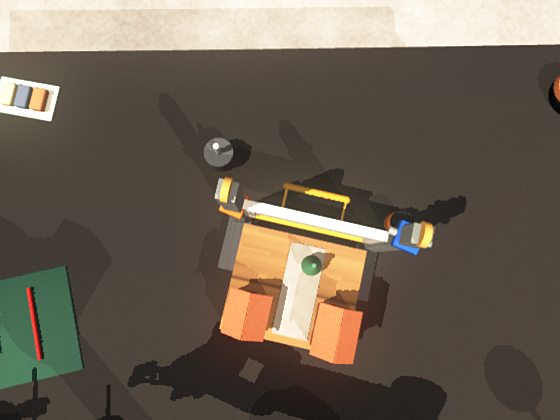

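View pics/wrist0.png

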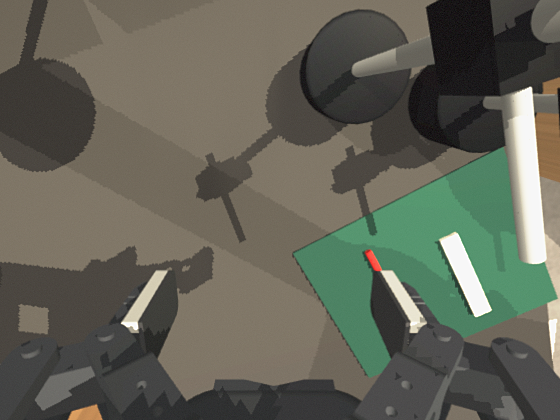

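The pictures show the window in the scene view with its orange clip on the near post (300,233), the blue clip at (207,118), the yellow lip from (213,208) to (248,240), the weight at (280,330) and the jar at (186,195). In the top view the window appears to face +x, which differs from the text, so I'll measure it.

```bash
python3 - <<'E'
from h import *
for n in ['scene','top']:
    f=dict(np.load('/tmp/'+n+'.npz'))
    hsv=cv2.cvtColor(f['img'],cv2.COLOR_BGR2HSV)
    def rep(name,m,roi):
        M=np.zeros_like(m); x0,y0,x1,y1=roi; M[y0:y1,x0:x1]=m[y0:y1,x0:x1]
        v,u=np.nonzero(M); P=pts(f,np.c_[u,v])
        print(n,name,len(P),'uv',u.mean().round(1),v.mean().round(1),'med',np.median(P,0).round(4),'lo',np.percentile(P,3,axis=0).round(3),'hi',np.percentile(P,97,axis=0).round(3))
    blue=mask(f,(105,150,50),(125,255,255)); org=mask(f,(5,170,80),(17,255,255)); yel=mask(f,(18,150,60),(32,255,255))
    if n=='scene':
        rep('blue',blue,(190,100,225,130)); rep('org',org,(285,220,318,245)); rep('yel',yel,(205,200,280,250))
        for nm,uv in dict(jar=(185,185),weight=(270,328),rod=(279,317),tree=(275,180),postA=(300,280),postB=(216,200),P1=(213,208),P2=(248,240)).items(): print(nm,uv,pts(f,[uv]).round(3))
    else:
        rep('blue',blue,(385,215,440,255)); rep('org',org,(215,190,250,220)); rep('yel',yel,(280,180,352,222))
        for nm,uv in dict(jar=(397,215),weight=(212,152),rod=(216,146),tree=(311,263),bar1=(250,207),bar2=(385,236)).items(): print(nm,uv,pts(f,[uv]).round(3))
f=dict(np.load('/tmp/scene.npz')); cv2.imwrite('pics/sz.png',cv2.resize(f['img'][70:360,150:390],None,fx=2,fy=2,interpolation=cv2.INTER_CUBIC))
f=dict(np.load('/tmp/top.npz')); cv2.imwrite('pics/tz.png',cv2.resize(f['img'][130:370,200:450],None,fx=2.4,fy=2.4,interpolation=cv2.INTER_CUBIC))
E
```

```text
scene blue 58 uv 209.4 121.1 med [ 0.535  -0.0811  0.2843] lo [ 0.514 -0.095  0.274] hi [ 0.549 -0.072  0.287]
scene org 38 uv 304.3 234.3 med [0.6094 0.1895 0.2058] lo [0.584 0.178 0.201] hi [0.618 0.201 0.211]
scene yel 83 uv 231.6 223.0 med [0.6183 0.0193 0.1237] lo [ 0.585 -0.036  0.119] hi [0.64  0.091 0.128]
jar (185, 185) [[ 0.562 -0.161  0.06 ]]
weight (270, 328) [[0.737 0.207 0.058]]
rod (279, 317) []
tree (275, 180) [[0.489 0.044 0.147]]
postA (300, 280) [[0.602 0.188 0.028]]
postB (216, 200) [[ 0.541 -0.087  0.036]]
P1 (213, 208) [[ 0.61  -0.03   0.124]]
P2 (248, 240) [[0.634 0.08  0.127]]
top blue 237 uv 402.7 239.4 med [ 0.5117 -0.0845  0.2843] lo [ 0.497 -0.109  0.275] hi [ 0.545 -0.072  0.287]
top org 67 uv 234.5 207.7 med [0.5746 0.1705 0.2095] lo [0.563 0.151 0.198] hi [0.602 0.2   0.349]
top yel 433 uv 316.1 195.0 med [0.614  0.0205 0.1249] lo [ 0.575 -0.034  0.121] hi [0.633 0.088 0.128]
jar (397, 215) [[ 0.578 -0.151  0.057]]
weight (212, 152) [[0.719 0.232 0.054]]
rod (216, 146) [[0.719 0.218 0.101]]
tree (311, 263) [[0.484 0.041 0.153]]
bar1 (250, 207) [[0.579 0.147 0.227]]
bar2 (385, 236) [[ 0.526 -0.076  0.225]]
```

View pics/sz.png

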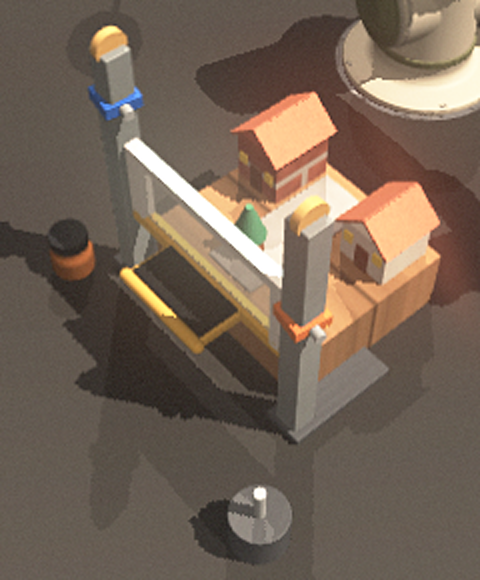

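View pics/tz.png

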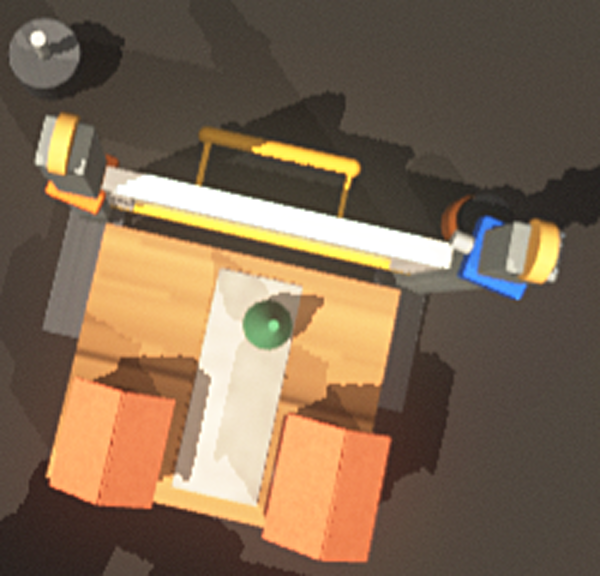

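The window spans y from -0.08 to 0.19 and its front faces +x, which contradicts the text. I'll check the calibration against the robot base and the arm.

```bash
python3 - <<'E'
from h import *
f=dict(np.load('/tmp/scene.npz')); 
for uv in [(320,100),(402,100),(360,125),(490,290),(522,310),(497,256),(540,20),(480,20)]: print('s',uv,pts(f,[uv]).round(3))
f=dict(np.load('/tmp/top.npz'))
for uv in [(30,290),(40,358),(67,266)]: print('t',uv,pts(f,[uv]).round(3))
f=dict(np.load('/tmp/wrist.npz'))
for uv in [(370,255),(376,270),(294,254),(150,290),(400,290),(355,70)]: print('w',uv,pts(f,[uv]).round(3))
E
```

```text
s (320, 100) [[ 0.066 -0.095 -0.002]]
s (402, 100) [[-0.072  0.098 -0.001]]
s (360, 125) [[0.1   0.054 0.008]]
s (490, 290) [[0.375 0.535 0.004]]
s (522, 310) [[0.386 0.61  0.011]]
s (497, 256) [[0.281 0.517 0.002]]
s (540, 20) [[0.156 0.378 0.491]]
s (480, 20) [[-0.22   0.207  0.228]]
t (30, 290) [[0.44  0.621 0.008]]
t (40, 358) [[0.301 0.594 0.01 ]]
t (67, 266) [[ 0.489  0.551 -0.001]]
w (370, 255) [[0.304 0.599 0.013]]
w (376, 270) [[0.175 0.567 0.25 ]]
w (294, 254) [[0.28  0.513 0.003]]
w (150, 290) [[0.148 0.482 0.263]]
w (400, 290) [[0.177 0.572 0.263]]
w (355, 70) [[0.099 0.615 0.085]]
```

Base and mat agree across the cameras, so the calibration is sound. The window does face roughly +x, away from the robot, and I'll go by the images. Next I raise the hand, which also gives me samples to identify the arm's kinematics, with the gripper shut.

Emit:
step_arm(steps="-40 0 -50 0 0 0;-80 0 -100 0 0 0;-120 0 -150 6 6 0;-160 0 -200 12 12 0;-190 -10 -210 18 18 0;-190 -10 -210 20 20 0", grip=0)

```text
t: 0.75
tool_pos: [0.3366, 0.4605, 0.4451]
orientation: [-0.192, 0.155, 0.959, -0.139]
wrist_force: [0.3, 0.7, 0.8]
gripper_width: 0.0007
```

```bash
cat > log.py <<'E'
from h import *
import json,os
s=readout.observe()
L=json.load(open('log.json')) if os.path.exists('log.json') else [dict(q=[1.03667136,.381074093,1.29803121,4e-6,1.46356727,-.215272786],p=[.17230031,.52211469,.24785464],o=[-1.99561344e-04,1.58751799e-01,9.87318376e-01,-5.01737078e-04])]
L.append(dict(q=list(s['joint_positions']),p=list(s['tool_pos']),o=list(s['orientation']))); json.dump(L,open('log.json','w'))
print(s['t'],s['joint_positions'].round(3),s['tool_pos'].round(4),s['orientation'].round(3),s['wrist_force'].round(1),s['gripper_width'])
E
python3 log.py
```

```text
0.75 [ 0.688  0.605  0.441  0.185  2.557 -0.433] [0.3366 0.4605 0.4451] [-0.192  0.155  0.959 -0.139] [0.3 0.7 0.8] 0.0006997685175869539
```

```bash
cat > kin.py <<'E'
import numpy as np, json
from scipy.spatial.transform import Rotation as R
from scipy.optimize import least_squares
def RR(o): return R.from_quat([o[1],o[2],o[3],o[0]])
def fk(q,p):
    a1,d,h,L2,a3,L4,Lt=p
    r=R.from_euler('z',q[0]); x=r.apply([a1,d,h])
    r=r*R.from_euler('y',q[1]); x=x+r.apply([0,0,L2])
    r=r*R.from_euler('y',q[2]); x=x+r.apply([a3,0,L4])
    r=r*R.from_euler('z',q[3])*R.from_euler('y',q[4])*R.from_euler('z',q[5]+OFF); x=x+r.apply([0,0,Lt])
    return x,r
OFF=np.pi/2
if __name__=='__main__':
    L=json.load(open('log.json'))
    p0=[0,.1175,.36,.39,0,.42,.25]
    f=lambda p:np.concatenate([fk(s['q'],p)[0]-s['p'] for s in L]+[.01*(np.array(p)-p0)])
    S=least_squares(f,p0); print(S.x.round(4))
    for s in L:
        x,r=fk(s['q'],S.x); print((x-s['p']).round(4),(r.inv()*RR(s['o'])).as_rotvec().round(3))
    json.dump(list(S.x),open('kin.json','w'))
E
python3 kin.py
```

```text
[0.081  0.1175 0.2807 0.4085 0.138  0.3212 0.2402]
[-0.  0. -0.] [-0.  0.  0.]
[-0. -0.  0.] [-0.  0. -0.]
```

```bash
cat > rel.py <<'E'
import sys,json,numpy as np
from kin import *
from station import readout
def rel(pos,zdir,ydir):
    s=readout.observe(); r=RR(s['orientation'])
    z=np.array(zdir,float); z/=np.linalg.norm(z); y=np.array(ydir,float); y-=z*(y@z); y/=np.linalg.norm(y)
    M=R.from_matrix(np.c_[np.cross(y,z),y,z])
    d=r.inv().apply(np.array(pos)-s['tool_pos'])*1e3; w=np.degrees((r.inv()*M).as_rotvec())
    print('shift',d.round(1),'turn',w.round(1),'rows',np.linalg.norm(d)/50,np.linalg.norm(w)/8.59)
    return M
E
python3 - <<'E'
from rel import *
s=readout.observe(); r=RR(s['orientation']); print(r.as_matrix().round(2))
rel([.52,.20,.50],[.1,.3,-1],[1,-.3,0]); rel([.52,.20,.50],[.1,.3,-1],[-1,.3,0])
E
```

```text
[[-0.88  0.24 -0.41]
 [ 0.35  0.91 -0.21]
 [ 0.33 -0.33 -0.89]]
shift [-234.3 -211.3  -70.2] turn [-43.7  12.8  81.3] rows 6.464824783684342 10.846279906150167
shift [-234.3 -211.3  -70.2] turn [-13.1 -44.7 -90.1] rows 6.464824783684342 11.801289733932322
```

Emit:
step_arm(steps="-40 -36 -12 0 0 0;-80 -72 -24 -5 0 5;-120 -108 -36 -10 0 10;-160 -144 -48 -15 0 15;-200 -180 -60 -20 0 20;-234 -211 -70 -25 0 25;-234 -211 -70 -25 0 25")

```text
t: 1.45
tool_pos: [0.5207, 0.1966, 0.5009]
orientation: [-0.119, 0.398, 0.909, 0.033]
wrist_force: [-0.1, 0.1, -0.1]
gripper_width: 0.0001
```

```bash
python3 log.py; python3 kin.py
```

```text
1.45 [ 0.073  0.444  0.51   0.241  2.354 -0.517] [0.5207 0.1966 0.5009] [-0.119  0.398  0.909  0.033] [-0.1  0.1 -0.1] 0.00010937849034270533
[0.0025 0.1177 0.1335 0.5312 0.1031 0.3505 0.2384]
[-0.0002  0.0001 -0.    ] [-0.  0.  0.]
[-0.0001 -0.0001  0.0002] [-0.  0. -0.]
[ 0.0002 -0.0002 -0.0001] [ 0.  0. -0.]
```

```bash
python3 - <<'E'
from h import *
grab('wrist','w1')
# lip / clip from top+scene
allp=[]
for n,roi in [('scene',(205,200,280,250)),('top',(280,180,352,222))]:
    f=dict(np.load('/tmp/'+n+'.npz')); m=mask(f,(18,120,50),(34,255,255)); x0,y0,x1,y1=roi
    M=np.zeros_like(m); M[y0:y1,x0:x1]=m[y0:y1,x0:x1]; v,u=np.nonzero(M); P=pts(f,np.c_[u,v])
    # bar : points near line
    from numpy import array
    d=np.array([.213,.977]); nrm=np.array([.977,-.213]); t=P[:,:2]@d; w=P[:,:2]@nrm
    k=w>w.max()-.02; print(n,k.sum(),'w',np.percentile(w,[50,90,97,100]).round(4),'t',t[k].min().round(3),t[k].max().round(3),'z',np.percentile(P[k,2],[3,50,97]).round(4))
    c=np.polyfit(P[k,1],P[k,0],1); print('slope',c)
E
```

```text
scene 186 w [0.6005 0.6059 0.609  0.6109] t 0.091 0.219 z [0.1208 0.1258 0.1287]
slope [0.25640351 0.61493093]
top 2 w [0.596  0.6019 0.6036 0.6285] t 0.167 0.218 z [-0.0001  0.0018  0.0037]
slope [0.2126963 0.6434171]
```

View pics/w1.png

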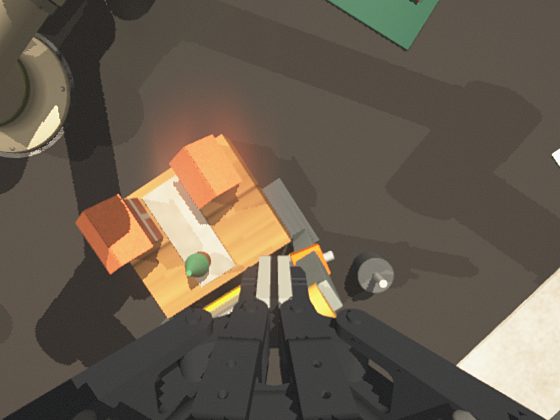

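```bash
cat > ik.py <<'E'
from kin import *
P=json.load(open('kin.json'))
lo=np.array([-3.11,-.89,.22,-1.42,.17,-2.88]);hi=np.array([3.11,2.33,2.48,4.56,2.85,2.88])
def mat(z,y):
    z=np.array(z,float); z/=np.linalg.norm(z); y=np.array(y,float); y-=z*(y@z); y/=np.linalg.norm(y)
    return R.from_matrix(np.c_[np.cross(y,z),y,z])
rng=np.random.default_rng(0)
def ik(pos,M,starts=None,n=8):
    best=None
    S=[np.array(s) for s in (starts or [])]+[rng.uniform(lo,hi) for _ in range(n)]
    for q0 in S:
        def f(q):
            x,r=fk(q,P); return np.r_[(x-pos)*5,(r.inv()*M).as_rotvec()]
        s=least_squares(f,np.clip(q0,lo+1e-3,hi-1e-3),bounds=(lo,hi),max_nfev=60)
        e=np.linalg.norm(s.fun)
        if best is None or e<best[0]: best=(e,s.x)
        if e<1e-3: break
    return best
E
python3 - <<'E'
from ik import *
q=[.073,.444,.51,.241,2.354,-.517]
lip=np.array([.622,.025,.12]); th0=np.arctan(.25); n=np.array([np.cos(th0),-np.sin(th0),0]); b=np.array([np.sin(th0),np.cos(th0),0])
for tilt in (20,30,40,50):
  for psi in (0,25,45,60,80):   # 0 = hand straight in front, 90=hand on -y side pointing along +b
    h=-n*np.cos(np.radians(psi))+b*np.sin(np.radians(psi)); t=np.radians(tilt)
    z=h*np.cos(t)-np.array([0,0,np.sin(t)])
    side=np.cross([0,0,1],h)
    out=[]
    for nm,y in (('y hor+',side),('y hor-',-side),('y up',[0,0,1]),('y dn',[0,0,-1])):
        M=mat(z,y); es=[]
        for dz in (-.03,.0,.09):
            e,x=ik(lip+[0,0,dz-.02],M,[q]); es.append(e)
        out.append(nm+' '+' '.join('%.3f'%e for e in es))
    print(tilt,psi,out)
E
```

```text
20 0 ['y hor+ 0.000 0.000 0.000', 'y hor- 0.000 0.000 0.000', 'y up 0.076 0.065 0.021', 'y dn 0.000 0.000 0.000']
20 25 ['y hor+ 0.000 0.000 0.000', 'y hor- 0.000 0.000 0.000', 'y up 0.000 0.000 0.000', 'y dn 0.000 0.000 0.000']
20 45 ['y hor+ 0.000 0.000 0.000', 'y hor- 0.000 0.000 0.000', 'y up 0.000 0.000 0.000', 'y dn 0.000 0.000 0.000']
20 60 ['y hor+ 0.000 0.000 0.000', 'y hor- 0.000 0.000 0.000', 'y up 0.000 0.000 0.000', 'y dn 0.000 0.000 0.000']
20 80 ['y hor+ 0.000 0.000 0.000', 'y hor- 0.000 0.000 0.000', 'y up 0.000 0.000 0.000', 'y dn 0.000 0.000 0.000']
30 0 ['y hor+ 0.000 0.000 0.000', 'y hor- 0.000 0.000 0.000', 'y up 0.117 0.107 0.067', 'y dn 0.000 0.000 0.000']
30 25 ['y hor+ 0.000 0.000 0.000', 'y hor- 0.000 0.000 0.000', 'y up 0.000 0.000 0.000', 'y dn 0.000 0.000 0.000']
30 45 ['y hor+ 0.000 0.000 0.000', 'y hor- 0.000 0.000 0.000', 'y up 0.000 0.000 0.000', 'y dn 0.000 0.000 0.000']
30 60 ['y hor+ 0.000 0.000 0.000', 'y hor- 0.000 0.000 0.000', 'y up 0.000 0.000 0.000', 'y dn 0.000 0.000 0.000']
30 80 ['y hor+ 0.000 0.000 0.000', 'y hor- 0.000 0.000 0.000', 'y u
[... 495 characters left out ...]
000 0.000']
40 80 ['y hor+ 0.000 0.000 0.000', 'y hor- 0.000 0.000 0.000', 'y up 0.000 0.000 0.000', 'y dn 0.000 0.000 0.000']
50 0 ['y hor+ 0.000 0.000 0.000', 'y hor- 0.000 0.000 0.000', 'y up 0.169 0.163 0.141', 'y dn 0.000 0.000 0.000']
50 25 ['y hor+ 0.000 0.000 0.000', 'y hor- 0.000 0.000 0.000', 'y up 0.000 0.000 0.000', 'y dn 0.000 0.000 0.000']
50 45 ['y hor+ 0.000 0.000 0.000', 'y hor- 0.000 0.000 0.000', 'y up 0.000 0.000 0.000', 'y dn 0.000 0.000 0.000']
50 60 ['y hor+ 0.000 0.000 0.000', 'y hor- 0.000 0.000 0.000', 'y up 0.000 0.000 0.000', 'y dn 0.000 0.000 0.000']
50 80 ['y hor+ 0.000 0.000 0.000', 'y hor- 0.000 0.000 0.000', 'y up 0.000 0.000 0.000', 'y dn 0.000 0.000 0.000']
```

```bash
cat > clr.py <<'E'
from ik import *
th0=np.arctan(.25); n=np.array([np.cos(th0),-np.sin(th0),0]); b=np.array([np.sin(th0),np.cos(th0),0]); up=np.array([0,0,1.])
lip=np.array([.622,.025,.12]); C=lip-.065*n; C[2]=0
def seg(a,c,m=25): return a+(c-a)*np.linspace(0,1,m)[:,None]
obs={'postR':seg(C-.14*b,C-.14*b+.35*up),'postL':seg(C+.14*b,C+.14*b+.35*up),'rail':seg(C-.14*b+.33*up,C+.14*b+.33*up),
 'lip':seg(lip-.06*b,lip+.06*b),'jar':seg(np.array([.575,-.155,0]),np.array([.575,-.155,.06])),'weight':seg(np.array([.719,.218,0]),np.array([.719,.218,.1])),
 'deck':np.vstack([seg(C-.23*n*s+y*b+.2*up,C-.23*n*s+(y+.01)*b+.2*up,2) for s in (.5,1) for y in np.linspace(-.12,.12,9)])}
rad={'postR':.021,'postL':.021,'rail':.01,'lip':.007,'jar':.026,'weight':.032,'deck':0.}
def links(q):
    a1,d,h,L2,a3,L4,Lt=P
    r=R.from_euler('z',q[0]); s=r.apply([a1,d,h]); r=r*R.from_euler('y',q[1]); e=s+r.apply([0,0,L2]); r=r*R.from_euler('y',q[2]); w=e+r.apply([a3,0,L4]); e2=e+r.apply([a3,0,0])
    x,rr=fk(q,P); z=rr.apply([0,0,1])
    return {'upper':(seg(s,e),.07),'fore':(np.vstack([seg(e,e2),seg(e2,w)]),.055),'hand':(seg(w,x-.056*z-.04*z*0),.055),'fing':(seg(x-.056*z,x+.017*z),.02)}
def clear(q):
    out=[]
    for k,(p,r) in links(q).items():
        for o,po in obs.items():
            if k=='fing' and o=='lip': continue
            out.append((np.linalg.norm(p[:,None]-po[None],axis=2).min()-r-rad[o],k,o))
        if k!='upper': out.append((p[:,2].min()-r,k,'table'))
    return min(out)
def orient(tilt,psi):
    t,ps=np.radians(tilt),np.radians(psi); h=-n*np.cos(ps)+b*np.sin(ps)
    return h*np.cos(t)-up*np.sin(t), np.cross(up,h)
E
python3 - <<'E'
from clr import *
q=[.073,.444,.51,.241,2.354,-.517]
for tilt in (15,25,35,45):
  for psi in (-70,-45,30,45,60,75,90):
    z,side=orient(tilt,psi)
    for nm,y in (('h+',side),('h-',-side)):
        M=mat(z,y); res=[];sols=[]
        for _ in range(6):
            e,x=ik(lip-.02*up,M,[],4)
            if e>2e-3 or any(np.linalg.norm(x-s)<.05 for s in sols): continue
            sols.append(x)
            e2,x2=ik(lip+.07*up,M,[x],0)
            if e2<2e-3:
                c,c2=clear(x),clear(x2); res.append((min(c[0],c2[0]),c,c2,x.round(2)))
        if res:
            r=max(res,key=lambda r:r[0]); print(tilt,psi,nm,round(r[0],3),r[1][1:],r[2][1:],r[3])
E
```

```text
15 -70 h+ -0.057 ('fore', 'postL') ('fore', 'postL') [ 0.13  1.1   0.81 -1.01  2.11  0.6 ]
15 -70 h- -0.057 ('fore', 'postL') ('fore', 'postL') [ 0.13  1.1   0.81 -1.01  2.11 -2.54]
15 -45 h+ -0.036 ('fore', 'postL') ('fore', 'postL') [ 0.03  1.2   0.55 -0.86  2.47  0.69]
15 -45 h- -0.036 ('fore', 'postL') ('fore', 'postL') [ 0.03  1.2   0.55 -0.86  2.47 -2.45]
15 30 h+ -0.032 ('fore', 'postR') ('fore', 'postR') [-0.32  1.13  0.73  0.71  2.44  2.27]
15 30 h- -0.032 ('fore', 'postR') ('fore', 'postR') [-0.32  1.13  0.73  0.71  2.44 -0.87]
15 45 h+ -0.066 ('fore', 'postR') ('fore', 'postR') [-0.38  1.06  0.9   0.83  2.23  2.35]
15 45 h- -0.066 ('fore', 'postR') ('fore', 'postR') [-0.38  1.06  0.9   0.83  2.23 -0.79]
15 60 h+ -0.053 ('fore', 'postR') ('fore', 'postR') [-0.44  0.99  1.09  0.93  2.02  2.38]
15 60 h- -0.053 ('fore', 'postR') ('fore', 'postR') [-0.44  0.99  1.09  0.93  2.02 -0.76]
15 75 h+ -0.047 ('hand', 'lip') ('fore', 'postR') [-0.5   0.93  1.28  1.04  1.8   2.37]
15 75 h- -0.047 ('hand', 'lip') ('fore', 'postR') [-0.5   0.93  1.28  1.04  1.8  -0.77]
15 90 h+ -0.058 ('ha
[... 3205 characters left out ...]
6 ('fore', 'rail') ('fore', 'postR') [-0.33  0.87  1.02  0.5   1.87  2.26]
45 45 h- -0.06 ('fore', 'rail') ('fore', 'postR') [-0.33  0.87  1.02  0.5   1.87 -0.88]
45 60 h+ -0.062 ('fore', 'rail') ('fore', 'postR') [-0.38  0.81  1.15  0.6   1.7   2.4 ]
45 60 h- -0.062 ('fore', 'rail') ('fore', 'postR') [-0.38  0.81  1.15  0.6   1.7  -0.74]
45 75 h+ -0.067 ('fore', 'postR') ('fore', 'postR') [-0.41  0.75  1.29  0.7   1.51  2.52]
45 75 h- -0.067 ('fore', 'postR') ('fore', 'postR') [-0.41  0.75  1.29  0.7   1.51 -0.63]
45 90 h+ -0.058 ('fore', 'postR') ('fore', 'postR') [-0.43  0.7   1.43  0.8   1.31  2.61]
45 90 h- -0.058 ('fore', 'postR') ('fore', 'postR') [-0.43  0.7   1.43  0.8   1.31 -0.53]
```

```bash
python3 - <<'E'
from h import *
f=grab('scene','s2')
f=grab('top','t2')
E
```

```text
(no output)
```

View pics/s2.png

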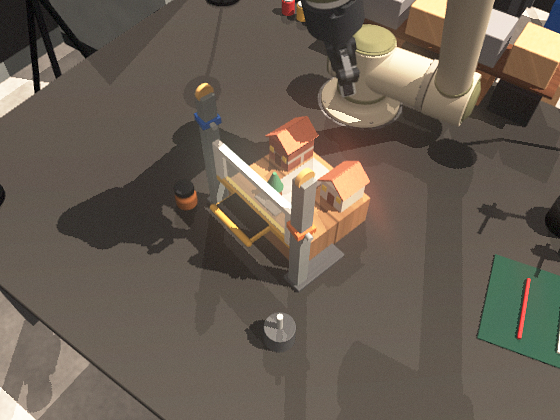

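View pics/t2.png

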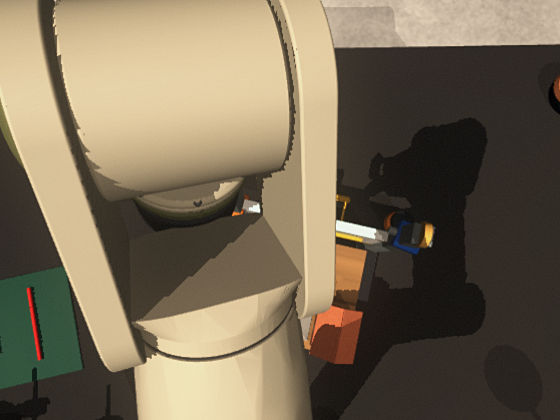

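The scene picture shows the gripper at (345,60), over the stage, with the upper arm at the left. The top picture shows the wrist yoke as a wide fork, about columns 15 to 330. I'll measure the yoke and recheck clearances for an approach from the front, with the forearm passing between the posts above the rail.

```bash
python3 - <<'E'
from h import *
from clr import *
s=readout.observe(); q=s['joint_positions']
L=links(q)
for k in L: print(k,L[k][0][[0,-1]].round(3).tolist())
f=dict(np.load('/tmp/top.npz'))
for u,v in [(15,150),(40,200),(100,340),(300,40),(330,200),(315,290),(180,50),(200,230),(150,380),(300,380),(225,330),(145,350)]: print((u,v),pts(f,[(u,v)]).round(3))
# distances of all visible arm points from links: lateral offset relative to plane
P3=pts(f,np.array([(u,v) for v in range(0,420,6) for u in range(0,345,6)])); P3=P3[P3[:,2]>.4]
r=R.from_euler('z',-q[0]); Q=r.apply(P3); Q=Q[Q[:,0]>.2]
for x0 in np.arange(.2,.7,.05):
    m=(Q[:,0]>=x0)&(Q[:,0]<x0+.05)
    if m.sum(): print('x',x0.round(2),'lat-0.1177: ',(Q[m,1].min()-.1177).round(3),(Q[m,1].max()-.1177).round(3),'ztop',Q[m,2].max().round(3))
E
```

```text
upper [[-0.007, 0.118, 0.134], [0.222, 0.135, 0.613]]
fore [[0.222, 0.135, 0.613], [0.567, 0.162, 0.73]]
hand [[0.567, 0.162, 0.73], [0.532, 0.19, 0.553]]
fing [[0.532, 0.19, 0.553], [0.517, 0.202, 0.483]]
(15, 150) [[0.532 0.213 0.765]]
(40, 200) [[0.513 0.201 0.768]]
(100, 340) [[0.456 0.196 0.724]]
(300, 40) [[0.573 0.106 0.767]]
(330, 200) [[0.516 0.091 0.731]]
(315, 290) [[0.474 0.096 0.699]]
(180, 50) [[0.566 0.15  0.774]]
(200, 230) [[0.51  0.162 0.653]]
(150, 380) [[0.429 0.183 0.689]]
(300, 380) [[0.422 0.103 0.674]]
(225, 330) [[0.456 0.141 0.71 ]]
(145, 350) [[0.444 0.186 0.689]]
x 0.4 lat-0.1177:  -0.053 0.046 ztop 0.702
x 0.45 lat-0.1177:  -0.068 0.044 ztop 0.747
x 0.5 lat-0.1177:  -0.071 0.056 ztop 0.784
x 0.55 lat-0.1177:  -0.071 0.059 ztop 0.789
x 0.6 lat-0.1177:  -0.048 0.039 ztop 0.77
```

```bash
sed -i "s/seg(e,e2),seg(e2,w)\]),.055/seg(e,e2),seg(e2,w)]),.065/" clr.py
python3 - <<'E'
import clr
from clr import *
q=[-.17,.92,.9,.0,2.3,-1.0]
def ck(x,zl):
    clr.obs['rail']=seg(C-.12*b+(zl+.108)*up,C+.12*b+(zl+.108)*up); clr.obs['lip']=seg(lip*[1,1,0]+zl*up-.06*b,lip*[1,1,0]+zl*up+.06*b); return clear(x)
for tilt in (25,35,45,55):
  for psi in (-25,-10,0,10,25):
    z,side=orient(tilt,psi)
    for nm,y in (('h+',side),('h-',-side)):
        M=mat(z,y); o=[]
        for dz,zl in ((-.055,.12),(-.025,.12),(.06,.205)):
            e,x=ik(lip+dz*up-.000*n,M,[q],3); c=ck(x,zl); o.append((round(e,3),round(c[0],3))+c[1:])
        print(tilt,psi,nm,o,x.round(2))
E
```

```text
25 -25 h+ [(np.float64(0.0), np.float64(-0.055), 'fore', 'rail'), (np.float64(0.0), np.float64(-0.069), 'fore', 'rail'), (np.float64(0.0), np.float64(-0.036), 'fore', 'rail')] [-0.06  1.1   0.45 -0.52  2.66  1.  ]
25 -25 h- [(np.float64(0.0), np.float64(-0.055), 'fore', 'rail'), (np.float64(0.0), np.float64(-0.069), 'fore', 'rail'), (np.float64(0.0), np.float64(-0.036), 'fore', 'rail')] [-0.06  1.1   0.45 -0.52  2.66 -2.15]
25 -10 h+ [(np.float64(0.0), np.float64(-0.056), 'fore', 'rail'), (np.float64(0.0), np.float64(-0.069), 'fore', 'rail'), (np.float64(0.0), np.float64(-0.035), 'fore', 'rail')] [-0.13  1.1   0.44 -0.13  2.73  1.42]
25 -10 h- [(np.float64(0.0), np.float64(-0.056), 'fore', 'rail'), (np.float64(0.0), np.float64(-0.069), 'fore', 'rail'), (np.float64(0.0), np.float64(-0.035), 'fore', 'rail')] [-0.13  1.1   0.44 -0.13  2.73 -1.72]
25 0 h+ [(np.float64(0.0), np.float64(-0.062), 'fore', 'rail'), (np.float64(0.0), np.float64(-0.067), 'fore', 'rail'), (np.float64(0.0), np.float64(-0.04), 'fore', 'rail')] [-0.17  1.09  0.48  0.15  2.71  1.74]
25 0 h- [(np.float64(0.0), np.flo
[... 6659 characters left out ...]
float64(-0.024), 'hand', 'lip')] [-0.2   0.82  0.79  0.15  2.12  1.83]
55 10 h- [(np.float64(0.0), np.float64(-0.029), 'hand', 'lip'), (np.float64(0.0), np.float64(-0.024), 'hand', 'lip'), (np.float64(0.0), np.float64(-0.024), 'hand', 'lip')] [-0.2   0.82  0.79  0.15  2.12 -1.31]
55 25 h+ [(np.float64(0.0), np.float64(-0.031), 'hand', 'lip'), (np.float64(0.0), np.float64(-0.026), 'hand', 'lip'), (np.float64(0.0), np.float64(-0.026), 'hand', 'lip')] [-0.25  0.79  0.86  0.27  2.04  2.06]
55 25 h- [(np.float64(0.0), np.float64(-0.031), 'hand', 'lip'), (np.float64(0.0), np.float64(-0.026), 'hand', 'lip'), (np.float64(0.0), np.float64(-0.026), 'hand', 'lip')] [-0.25  0.79  0.86  0.27  2.04 -1.08]
```

```bash
python3 - <<'E'
import clr
from clr import *
q=[-.17,.85,.76,.05,2.15,-1.48]
clr.P[:]=json.load(open('kin.json'))
rows=[]
for tilt in (45,50,55,60,65):
  for psi in (-10,0,10,20,30,40,50):
   for sh in (0,-.04):
    z,side=orient(tilt,psi); M=mat(z,-side); o=[]; w=9
    for dz,zl in ((-.05,.12),(-.022,.12),(.063,.205)):
        zz=zl*up
        clr.obs['rail']=seg(C-.12*b+zz+.108*up,C+.12*b+zz+.108*up)
        clr.obs['lip']=np.array([[9,9,9.]])
        e,x=ik(lip+dz*up+sh*b,M,[q],2); c=clear(x); o.append('%.3f %s-%s'%c if e<2e-3 else 'X'); w=min(w,c[0])
    rows.append((w,tilt,psi,sh,o))
for r in sorted(rows,key=lambda r:-r[0])[:14]: print(r)
E
```

```text
(np.float64(0.022133037632247617), 65, -10, -0.04, ['0.023 fore-postR', '0.023 fore-postR', '0.022 fore-rail'])
(np.float64(0.02183977571153902), 65, 10, 0, ['0.027 fore-postR', '0.027 fore-postR', '0.022 fore-rail'])
(np.float64(0.020098904541415684), 65, 0, 0, ['0.027 fore-rail', '0.040 fore-postR', '0.020 fore-rail'])
(np.float64(0.018988909523523896), 65, -10, 0, ['0.026 fore-rail', '0.046 fore-rail', '0.019 fore-rail'])
(np.float64(0.014368140197103463), 65, 20, 0, ['0.014 fore-postR', '0.015 fore-postR', '0.024 fore-rail'])
(np.float64(0.01077565690071223), 60, 10, 0, ['0.021 fore-rail', '0.024 fore-postR', '0.011 fore-rail'])
(np.float64(0.010675196405924453), 60, -10, -0.04, ['0.021 fore-rail', '0.025 fore-postR', '0.011 fore-rail'])
(np.float64(0.009888399141755658), 65, 0, -0.04, ['0.010 fore-postR', '0.010 fore-postR', '0.023 fore-rail'])
(np.float64(0.009550256276678454), 60, 0, -0.04, ['0.010 fore-postR', '0.010 fore-postR', '0.012 fore-rail'])
(np.float64(0.009139689388242254), 60, 20, 0, ['0.009 fore-postR', '0.009 fore-postR', '0.014 fore-rail'])
(np.float64(0.008623841460205431), 60, 0, 0, ['0.020 fore-rail', '0.038 fore-rail', '0.009 fore-rail'])
(np.float64(0.007062306041143102), 60, -10, 0, ['0.018 fore-rail', '0.037 fore-rail', '0.007 fore-rail'])
(np.float64(0.0021926108154531002), 55, 20, 0, ['0.004 fore-postR', '0.005 fore-postR', '0.002 fore-rail'])
(np.float64(0.0021216617674512696), 65, 30, 0, ['0.002 fore-postR', '0.002 fore-postR', '0.023 fore-postR'])
```

```bash
cat > path.py <<'E'
import clr
from clr import *
from rel import rel
s=readout=None
from station import readout
from scipy.spatial.transform import Slerp
s=readout.observe(); q0=s['joint_positions']; R0=RR(s['orientation']); p0=s['tool_pos']
clr.obs['lip']=np.array([[9,9,9.]]); clr.obs['rail']=seg(C-.12*b+.228*up,C+.12*b+.228*up)
E
python3 - <<'E'
from path import *
for tilt,psi in ((60,5),(60,-5),(58,10)):
  for sg in (1,-1):
    z,side=orient(tilt,psi); M=mat(z,sg*side)
    wp=[(p0,R0),(lip+.06*n+.27*up,M),(lip+.06*n-.04*up,M),(lip+.0156*n-.04*up,M),(lip+.0156*n-.009*up,M),(lip+.0156*n+.076*up,M)]
    q=q0; print(tilt,psi,sg, np.degrees((R0.inv()*M).magnitude()).round(0))
    for i in range(5):
        (a,Ra),(c,Rc)=wp[i],wp[i+1]; S=Slerp([0,1],R.concatenate([Ra,Rc])); mn=(9,);em=0
        for t in np.linspace(0,1,9)[1:]:
            if i==4: clr.obs['rail']=seg(C-.12*b+(.228+.085*t)*up,C+.12*b+(.228+.085*t)*up)
            e,q=ik(a+(c-a)*t,S(t),[q],0); em=max(em,e); mn=min(mn,clear(q))
        print(i,'err %.3f'%em,mn,q.round(2))
    clr.obs['rail']=seg(C-.12*b+.228*up,C+.12*b+.228*up)
E
```

```text
60 5 1 154.0
0 err 0.165 (np.float64(0.060326462249003385), 'fore', 'postR') [-0.2   0.81  0.22  0.18  2.54  1.84]
1 err 0.085 (np.float64(0.008444101973308993), 'fore', 'rail') [-0.18  0.99  0.68  0.08  1.99  1.73]
2 err 0.000 (np.float64(0.011354717294303854), 'fore', 'rail') [-0.18  0.9   0.88  0.08  1.87  1.73]
3 err 0.000 (np.float64(0.027379656063145498), 'fore', 'rail') [-0.18  0.88  0.85  0.08  1.93  1.73]
4 err 0.000 (np.float64(0.010682741728846862), 'fore', 'rail') [-0.18  0.81  0.74  0.09  2.11  1.75]
60 5 -1 32.0
0 err 0.165 (np.float64(0.060326407437626725), 'fore', 'postR') [-0.2   0.81  0.22  0.18  2.54 -1.3 ]
1 err 0.085 (np.float64(0.008444101973273244), 'fore', 'rail') [-0.18  0.99  0.68  0.08  1.99 -1.41]
2 err 0.000 (np.float64(0.011354717294294847), 'fore', 'rail') [-0.18  0.9   0.88  0.08  1.87 -1.42]
3 err 0.000 (np.float64(0.027379656063145914), 'fore', 'rail') [-0.18  0.88  0.85  0.08  1.93 -1.41]
4 err 0.000 (np.float64(0.010682741728908618), 'fore', 'rail') [-0.18  0.81  0.74  0.09  2.11 -1.39]
60 -5 1 144.0
0 err 0.183 (np.float64(0.0640336869447563), 'fi
[... 1313 characters left out ...]
4(0.022201399387146274), 'fore', 'postR') [-0.2   0.89  0.84  0.13  1.96  1.81]
4 err 0.000 (np.float64(0.006648374439085414), 'fore', 'rail') [-0.2   0.82  0.73  0.14  2.13  1.83]
58 10 -1 29.0
0 err 0.168 (np.float64(0.051177794727027506), 'fore', 'postR') [-0.22  0.82  0.22  0.27  2.55 -1.16]
1 err 0.089 (np.float64(0.004468716415775323), 'fore', 'rail') [-0.2   1.    0.67  0.13  2.01 -1.33]
2 err 0.000 (np.float64(0.007365294434843054), 'fore', 'rail') [-0.2   0.91  0.87  0.12  1.9  -1.34]
3 err 0.000 (np.float64(0.02220139938714662), 'fore', 'postR') [-0.2   0.89  0.84  0.13  1.96 -1.33]
4 err 0.000 (np.float64(0.006648374439016164), 'fore', 'rail') [-0.2   0.82  0.73  0.14  2.13 -1.31]
```

```bash
python3 - <<'E'
from path import *
psi=5
def M(t): z,side=orient(t,psi); return mat(z,-side)
base=lip*[1,1,0]
wp=[(p0,R0),(base+.08*n+.36*up,M(85)),(base+.08*n+.12*up,M(85)),(base+.06*n+.08*up,M(62)),(base+.016*n+.08*up,M(62)),(base+.016*n+.111*up,M(62)),(base+.016*n+.196*up,M(62))]
q=q0
for i in range(6):
    (a,Ra),(c,Rc)=wp[i],wp[i+1]; S=Slerp([0,1],R.concatenate([Ra,Rc])); mn=(9,);em=0
    for t in np.linspace(0,1,9)[1:]:
        if i==5: clr.obs['rail']=seg(C-.12*b+(.228+.085*t)*up,C+.12*b+(.228+.085*t)*up)
        e,q=ik(a+(c-a)*t,S(t),[q],0); em=max(em,e); mn=min(mn,clear(q))
    print(i,'err %.3f'%em,mn,q.round(2))
rel(wp[1][0],*[M(85).apply(v) for v in ([0,0,1],[0,1,0])])
E
```

```text
0 err 0.000 (np.float64(0.05304787392722217), 'fing', 'postL') [-0.17  0.71  0.4   0.02  2.11 -1.4 ]
1 err 0.000 (np.float64(0.04291896259490012), 'fore', 'postR') [-0.17  0.78  0.93  0.01  1.51 -1.41]
2 err 0.000 (np.float64(0.01450062440033017), 'fore', 'rail') [-0.18  0.97  0.71  0.07  1.94 -1.41]
3 err 0.000 (np.float64(0.016907395622266362), 'fore', 'rail') [-0.18  0.89  0.9   0.07  1.83 -1.42]
4 err 0.000 (np.float64(0.031019480777804774), 'fore', 'rail') [-0.18  0.86  0.87  0.08  1.89 -1.41]
5 err 0.000 (np.float64(0.01608159577530447), 'fore', 'rail') [-0.18  0.8   0.76  0.08  2.07 -1.4 ]
shift [-289.8    2.8   70.4] turn [  2.6  -9.5 -27.7] rows 5.964707669854055 3.4206128611056834
```

Emit:
step_arm(steps="-48 0 5 0 -1 -5;-97 0 15 0 -3 -10;-145 1 27 1 -5 -15;-193 2 40 2 -7 -20;-242 3 55 2.6 -9.5 -25;-290 3 70 2.6 -9.5 -27.7;-290 3 70 2.6 -9.5 -27.7;-290 3 70 2.6 -9.5 -27.7")

```text
t: 2.4
tool_pos: [0.7002, 0.0064, 0.3587]
orientation: [-0.045, 0.165, 0.985, 0.007]
wrist_force: [0.9, -1.0, 0.2]
gripper_width: -0.0001
```

```bash
python3 log.py; python3 kin.py; python3 - <<'E'
from h import *
f=grab('wrist','w3'); f=grab('scene','s3'); cv2.imwrite('pics/s3z.png',cv2.resize(f['img'][60:360,150:390],None,fx=2,fy=2,interpolation=cv2.INTER_CUBIC))
E
```

```text
2.4 [-0.164  0.712  0.405  0.017  2.114 -1.396] [0.7002 0.0064 0.3587] [-0.045  0.165  0.985  0.007] [ 0.9 -1.   0.2] -6.958303366628765e-05
[5.000e-04 1.175e-01 1.313e-01 5.364e-01 1.033e-01 3.506e-01 2.408e-01]
[ 0. -0. -0.] [-0.  0.  0.]
[-0.0001 -0.      0.    ] [-0.  0. -0.]
[ 0.0001  0.     -0.    ] [ 0.  0. -0.]
[-0.0001 -0.      0.0001] [-0. -0. -0.]
```

View pics/w3.png

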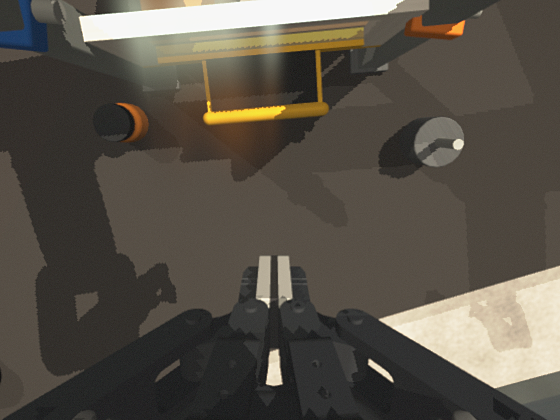

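View pics/s3.png

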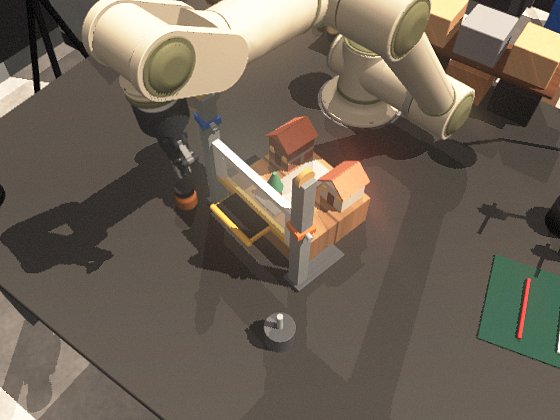

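The wrist view shows the lip bar from (207,118) to (327,108), the orange clip at (437,27) and the blue clip at (20,25). The fingertips at (275,258) line up with the lip's middle. Now I measure the lip and clip.

```bash
cat > meas.py <<'E'
from h import *
def meas(n,roi_l,roi_c,f=None,verbose=1):
    f=f or dict(np.load('/tmp/'+n+'.npz'))
    out={}
    for nm,roi,lo,hi in (('lip',roi_l,(18,110,40),(34,255,255)),('clip',roi_c,(4,130,50),(17,255,255))):
        m=mask(f,lo,hi); M=np.zeros_like(m); x0,y0,x1,y1=roi; M[y0:y1,x0:x1]=m[y0:y1,x0:x1]
        v,u=np.nonzero(M); P=pts(f,np.c_[u,v]); out[nm]=P
        print(n,nm,len(P),'uv',u.min(),u.max(),v.min(),v.max(),'z pct',np.percentile(P[:,2],[2,10,50,75,90,98]).round(4),'x',P[:,0].min().round(4),P[:,0].max().round(4),'y',P[:,1].min().round(4),P[:,1].max().round(4))
    return out
E
python3 - <<'E'
from meas import *
o=meas('wrist',(195,98,335,128),(405,12,470,42))
P=o['lip']; c=np.polyfit(P[:,1],P[:,0],1); print('slope',c,'mean',P.mean(0).round(4),'mid',((P.max(0)+P.min(0))/2).round(4))
o=meas('scene',(205,200,250,246),(285,222,318,245)); P=o['clip']; 
print(np.sort(P[:,2]).round(4))
# ray-cast clip edges scene: rows at column
f=dict(np.load('/tmp/scene.npz')); print(f['img'][222:244:1,293].tolist()); print(f['img'][222:244:1,300].tolist())
cv2.imwrite('pics/wz.png',cv2.resize(f['img'][205:260,270:335],None,fx=9,fy=9,interpolation=cv2.INTER_NEAREST))
E
```

```text
wrist lip 1753 uv 203 328 98 124 z pct [0.0017 0.1231 0.1262 0.1271 0.1278 0.1285] x 0.5705 0.6437 y -0.0509 0.1096
wrist clip 833 uv 405 464 15 39 z pct [0.1966 0.2006 0.2102 0.2112 0.2118 0.2126] x 0.5936 0.6172 y 0.1506 0.3092
slope [0.2599911  0.61259777] mean [0.6196 0.0268 0.1229] mid [0.6071 0.0294 0.064 ]
scene lip 188 uv 211 249 200 245 z pct [0.1199 0.1223 0.1258 0.127  0.1281 0.1289] x 0.5341 0.6418 y -0.0955 0.0843
scene clip 240 uv 285 317 222 244 z pct [0.0743 0.0857 0.2081 0.2106 0.2118 0.2133] x 0.4958 0.6199 y 0.1419 0.2021
[0.0599 0.0624 0.0652 0.0702 0.0716 0.0751 0.0755 0.0779 0.0807 0.0815
 0.0815 0.0817 0.0818 0.0818 0.0819 0.0827 0.0832 0.0837 0.0845 0.0846
 0.0849 0.0849 0.0851 0.0856 0.0857 0.0864 0.0868 0.0872 0.0872 0.0875
 0.088  0.1166 0.1194 0.1199 0.1945 0.1963 0.1964 0.1972 0.1976 0.1988
 0.199  0.1994 0.1995 0.1995 0.2002 0.2003 0.2004 0.2006 0.2007 0.2008
 0.2008 0.2011 0.2011 0.2014 0.2015 0.2016 0.2016 0.2017 0.2018 0.2018
 0.2018 0.202  0.2022 0.2026 0.2029 0.2029 0.2031 0.2031 0.2031 0.2032
 0.2032 0.2035 0.2038 0.204  0.2041 0.2042 0.2044 0.2045
[... 1095 characters left out ...]
.2131 0.2132 0.2133 0.2135 0.2136 0.2137 0.2137 0.2139]
[[81, 88, 99], [82, 88, 99], [79, 89, 97], [79, 85, 93], [75, 87, 106], [61, 88, 138], [57, 86, 158], [55, 90, 154], [65, 93, 160], [56, 84, 147], [48, 73, 125], [53, 74, 125], [53, 77, 126], [53, 78, 118], [65, 78, 98], [80, 86, 92], [78, 84, 92], [73, 82, 89], [78, 85, 93], [75, 83, 90], [74, 81, 92], [75, 83, 92]]
[[71, 82, 92], [79, 89, 99], [71, 77, 91], [73, 82, 95], [72, 77, 91], [74, 83, 93], [76, 85, 94], [72, 78, 87], [75, 82, 91], [79, 87, 94], [80, 84, 87], [82, 111, 197], [100, 168, 255], [106, 181, 255], [97, 163, 255], [72, 119, 223], [70, 119, 225], [71, 111, 206], [75, 96, 135], [79, 87, 91], [83, 91, 99], [81, 89, 97]]
```

View pics/wz.png

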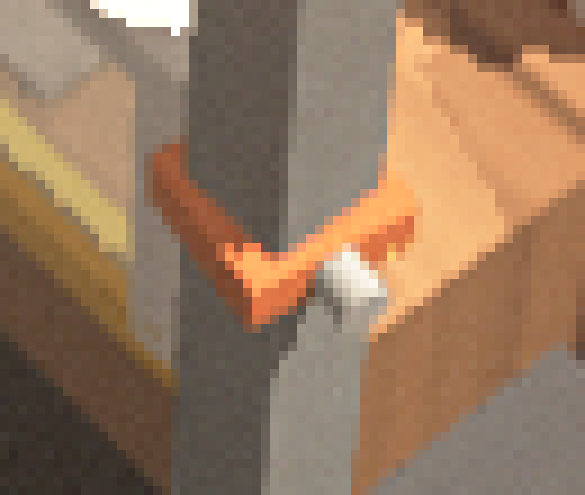

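```bash
sed -i 's/th0=np.arctan(.25)/th0=np.arctan(.257)/; s/lip=np.array(\[.622,.025,.12\])/lip=np.array([.6195,.026,.1207])/' clr.py
python3 - <<'E'
from path import *
psi=5
def M(t): z,side=orient(t,psi); return mat(z,-side)
base=lip*[1,1,0]
for p,t in ((base+.08*n+.12*up,85),(base+.06*n+.08*up,62)): rel(p,*[M(t).apply(v) for v in ([0,0,1],[0,1,0])])
E
```

```text
shift [-18.7  -2.1 241.1] turn [-0.   0.1  0.5] rows 4.8363044951610785 0.06030023412176322
shift [ -2.3  -3.7 282.6] turn [-0.1 23.1  0.5] rows 5.653412770140522 2.6892265017538572
```

Emit:
step_arm(steps="-4 0 45 0 0 0;-8 -1 90 0 0 0;-12 -1 135 0 0 0;-16 -2 180 0 0 0;-18 -2 220 0 0 0;-19 -2 241 0 0 0.5;-14 -3 255 0 8 0.5;-8 -3 268 0 16 0.5;-2 -4 283 0 23 0.5;-2 -4 283 0 23 0.5;-2 -4 283 0 23 0.5")

```text
t: 3.6
tool_pos: [0.6776, 0.0118, 0.0807]
orientation: [-0.236, 0.163, 0.957, 0.039]
wrist_force: [-0.8, -0.2, 0.5]
gripper_width: 0.0004
```

```bash
python3 log.py; python3 kin.py|head -1; python3 - <<'E'
from h import *
f=grab('wrist','w4'); f=grab('scene','s4')
E
python3 - <<'E'
from path import *
print(clear(q0))
psi=5
def M(t): z,side=orient(t,psi); return mat(z,-side)
base=lip*[1,1,0]
for p,t in ((base+.016*n+.08*up,62),(base+.016*n+.108*up,62)): rel(p,*[M(t).apply(v) for v in ([0,0,1],[0,1,0])])
E
```

```text
3.6 [-0.182  0.957  0.737  0.074  1.924 -1.406] [0.6776 0.0118 0.0807] [-0.236  0.163  0.957  0.039] [-0.8 -0.2  0.5] 0.00042460621104978345
[1.000e-04 1.175e-01 1.303e-01 5.369e-01 1.030e-01 3.508e-01 2.405e-01]
(np.float64(0.020834839575692758), 'fore', 'rail')
shift [37.8 -4.3 22.1] turn [-0.1  0.4  0. ] rows 0.8795909026688775 0.052984216245233695
shift [50.7 -4.4 -2.7] turn [-0.1  0.4  0. ] rows 1.0198397520185278 0.052984216245233695
```

View pics/w4.png

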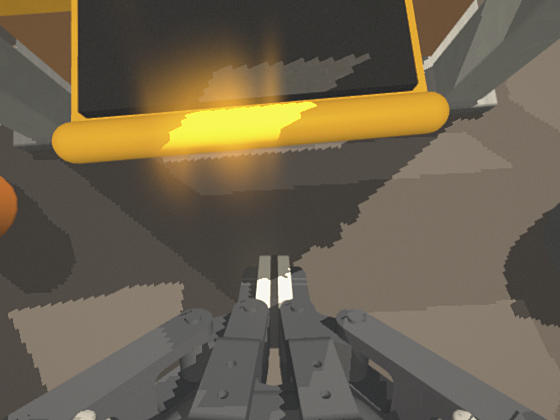

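View pics/s4.png

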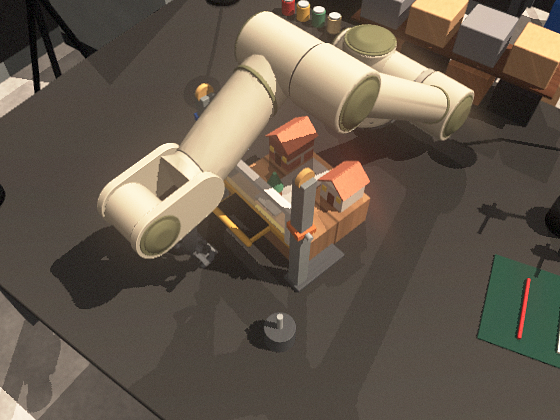

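The wrist view shows the bar above and ahead, columns 55 to 448, with the fingertips at (275,260) in front of and below it. The scene view shows the forearm passing between the posts. Next I go in beneath the lip and come up slowly.

Emit:
step_arm(steps="19 -2 11 0 0 0;38 -4 22 0 0 0;38 -4 22 0 0 0;41 -4 17 0 0 0;44 -4 12 0 0 0;46 -4 7 0 0 0;48 -4 3 0 0 0;50 -4 -1 0 0 0;50 -4 -1 0 0 0")

```text
t: 4.6
tool_pos: [0.6353, 0.0223, 0.1067]
orientation: [-0.234, 0.163, 0.958, 0.039]
wrist_force: [0.3, -0.0, 0.1]
gripper_width: -0.0
```

```bash
python3 log.py; python3 - <<'E'
from meas import *
f=grab('wrist','w5'); f=grab('scene','s5')
E
```

```text
4.6 [-0.178  0.852  0.898  0.075  1.866 -1.407] [0.6353 0.0223 0.1067] [-0.234  0.163  0.958  0.039] [ 0.3 -0.   0.1] -9.047904435002782e-06
```

View pics/w5.png

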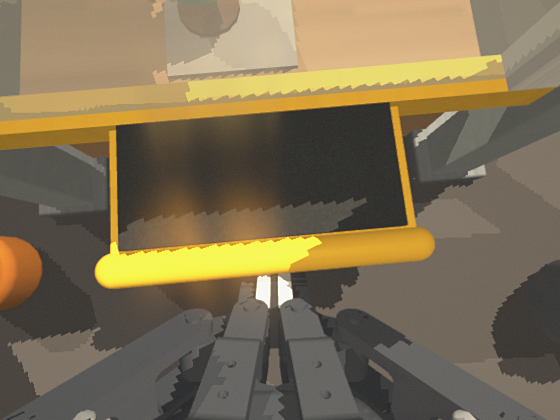

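Emit:
step_arm(steps="1 0 -2 0 0 0;2 0 -4 0 0 0;3 0 -5.5 0 0 0;4 0 -7.5 0 0 0;5 0 -9 0 0 0;5 0 -9 0 0 0")

```text
t: 5.3
tool_pos: [0.6351, 0.0224, 0.1166]
orientation: [-0.234, 0.163, 0.958, 0.039]
wrist_force: [4.7, -1.0, -1.4]
gripper_width: 0.0001
```

```bash
python3 log.py; python3 - <<'E'
from meas import *
f=grab('wrist','w6'); f=grab('scene','s6')
E
```

```text
5.3 [-0.178  0.843  0.888  0.075  1.885 -1.405] [0.6351 0.0224 0.1166] [-0.234  0.163  0.958  0.039] [ 4.7 -1.  -1.4] 0.00011004860314896885
```

View pics/w6.png

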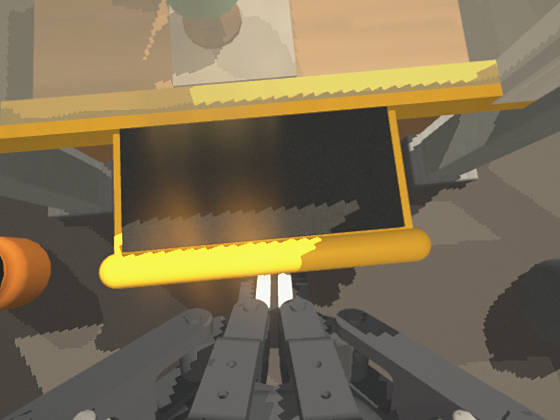

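View pics/s6.png

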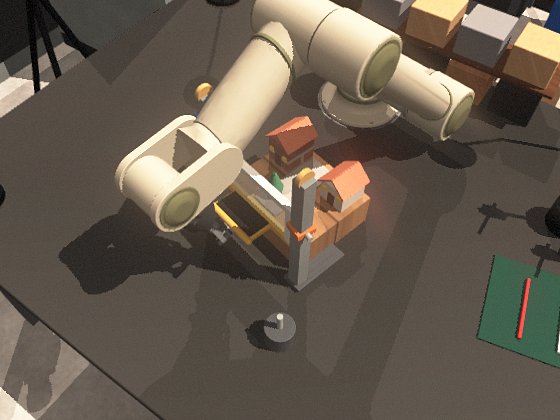

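Contact is felt (4.7 N outward, 1.4 N down on the tool). I continue up gently and check that the lip follows.

Emit:
step_arm(steps="1 0 -2 0 0 0;2 0 -4 0 0 0;3 0 -5.5 0 0 0;4 0 -7.5 0 0 0;5 0 -9 0 0 0;5 0 -9 0 0 0")

```text
t: 6.0
tool_pos: [0.6351, 0.0224, 0.1273]
orientation: [-0.234, 0.163, 0.958, 0.039]
wrist_force: [4.9, -1.1, -1.8]
gripper_width: -0.0001
```

```bash
python3 log.py; python3 - <<'E'
from meas import *
f=grab('wrist','w7')
m=mask(f,(18,110,40),(34,255,255)); M=np.zeros_like(m); M[200:300,90:440]=m[200:300,90:440]; v,u=np.nonzero(M); P=pts(f,np.c_[u,v]); print(np.percentile(P[:,2],[50,75,90,98]).round(4))
E
```

```text
6.0 [-0.178  0.833  0.877  0.076  1.905 -1.404] [0.6351 0.0224 0.1273] [-0.234  0.163  0.958  0.039] [ 4.9 -1.1 -1.8] -8.833029630204012e-05
[0.1437 0.1445 0.1451 0.1457]
```

View pics/w7.png

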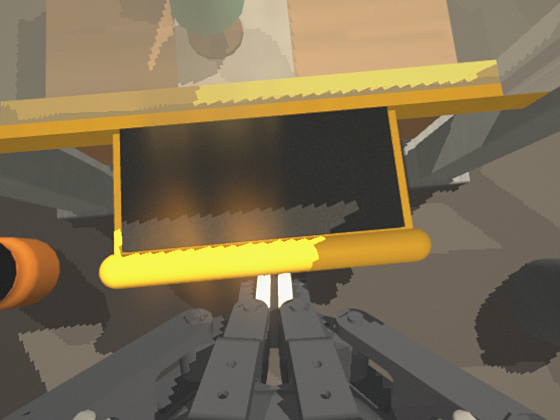

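The lip follows: its top is at about 0.145 m, axis about 0.1375 m with the TCP at 0.127 m, and the force stays near 5 N. I carry on upward.

Emit:
step_arm(steps="2 0 -3.5 0 0 0;4 0 -7 0 0 0;6 0 -11 0 0 0;8 0 -15 0 0 0;10 0 -19 0 0 0;12 0 -23 0 0 0;14 0 -26.5 0 0 0;16 0 -30 0 0 0;18 0 -33.5 0 0 0;19.5 0 -37 0 0 0;21 0 -39.5 0 0 0;21 0 -39.5 0 0 0")

```text
t: 7.25
tool_pos: [0.635, 0.0224, 0.1727]
orientation: [-0.233, 0.163, 0.958, 0.039]
wrist_force: [6.9, -1.4, -0.7]
gripper_width: 0.0001
```

```bash
python3 log.py; python3 - <<'E'
from meas import *
f=grab('wrist','w8'); g=grab('scene','s8')
m=mask(f,(18,110,40),(34,255,255)); M=np.zeros_like(m); M[200:300,90:440]=m[200:300,90:440]; v,u=np.nonzero(M); P=pts(f,np.c_[u,v]); print(np.percentile(P[:,2],[50,75,90,98]).round(4))
E
```

```text
7.25 [-0.178  0.797  0.819  0.079  1.996 -1.396] [0.635  0.0224 0.1727] [-0.233  0.163  0.958  0.039] [ 6.9 -1.4 -0.7] 6.67076770705304e-05
[0.1891 0.1899 0.1905 0.1911]
```

View pics/w8.png

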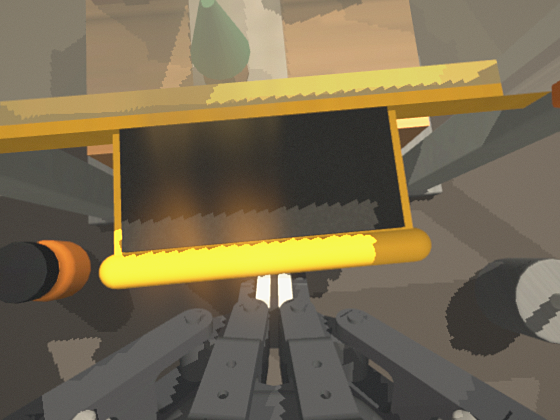

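View pics/s8.png

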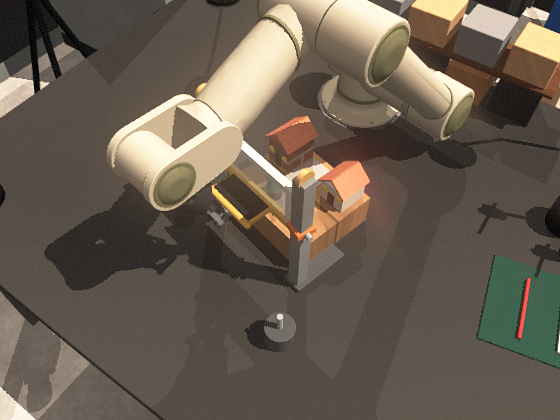

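Emit:
step_arm(steps="1.5 0 -3 0 0 0;3 0 -6 0 0 0;4.5 0 -9 0 0 0;6 0 -11.5 0 0 0;7 0 -13.5 0 0 0;8 0 -15 0 0 0;8 0 -15 0 0 0;8 0 -15 0 0 0")

```text
t: 8.15
tool_pos: [0.635, 0.0224, 0.1901]
orientation: [-0.232, 0.163, 0.958, 0.039]
wrist_force: [5.4, -1.6, -1.9]
gripper_width: 0.0
```

```bash
python3 log.py; python3 - <<'E'
from meas import *
f=grab('wrist','w9'); g=grab('scene','s9')
m=mask(f,(18,110,40),(34,255,255)); M=np.zeros_like(m); M[200:300,90:440]=m[200:300,90:440]; v,u=np.nonzero(M); P=pts(f,np.c_[u,v]); print(np.percentile(P[:,2],[50,75,90,98]).round(4))
cv2.imwrite('pics/s9z.png',cv2.resize(g['img'][130:280,180:340],None,fx=5,fy=4*5/4,interpolation=cv2.INTER_NEAREST)[:600*10])
E
```

```text
8.15 [-0.178  0.786  0.793  0.08   2.032 -1.393] [0.635  0.0224 0.1901] [-0.232  0.163  0.958  0.039] [ 5.4 -1.6 -1.9] 4.239438507334955e-06
[0.2065 0.2073 0.2079 0.2085]
```

View pics/w9.png

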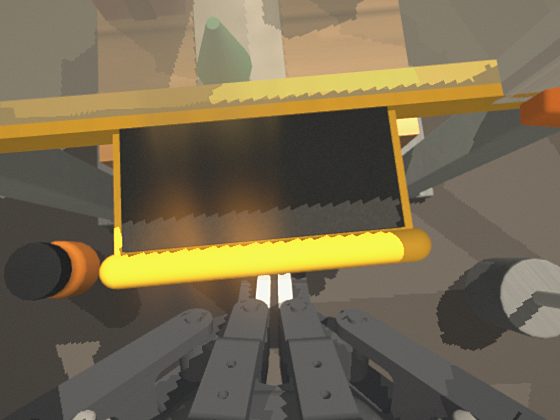

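```bash
python3 - <<'E'
import cv2
g=cv2.imread('pics/s9.png'); cv2.imwrite('pics/s9y.png',cv2.resize(g[140:260,185:335],None,fx=5,fy=5,interpolation=cv2.INTER_NEAREST))
E
```

```text
(no output)
```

View pics/s9y.png

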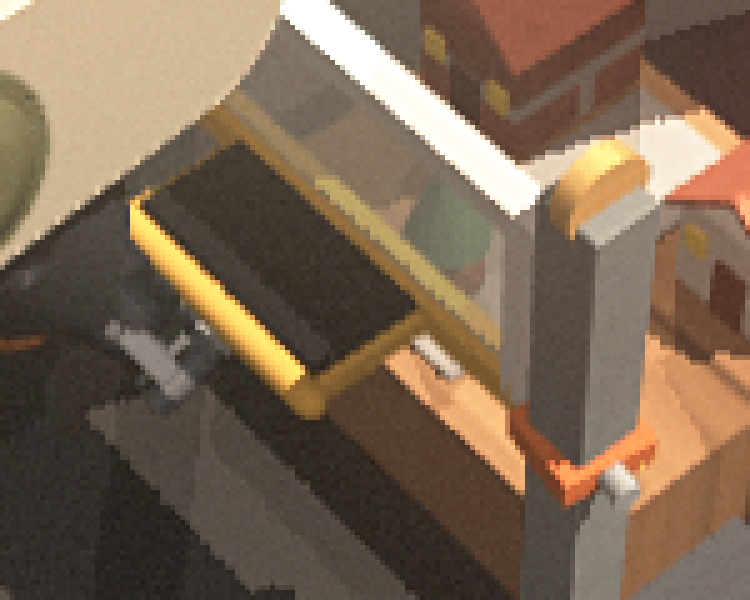

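```bash
python3 - <<'E'
from meas import *
def show(n,nm,roi,lo,hi,zr):
    f=dict(np.load('/tmp/'+n+'.npz')); m=mask(f,lo,hi); M=np.zeros_like(m); x0,y0,x1,y1=roi; M[y0:y1,x0:x1]=m[y0:y1,x0:x1]
    v,u=np.nonzero(M); P=pts(f,np.c_[u,v]); P=P[(P[:,2]>zr[0])&(P[:,2]<zr[1])]
    h,e=np.histogram(P[:,2],bins=np.arange(zr[0],zr[1],.001)); print(n,nm,len(P),np.percentile(P[:,2],[50,75,90,98]).round(4)); print('  ',[(round(float(a),3),int(k)) for a,k in zip(e,h) if k])
show('wrist','clip',(520,88,560,128),(4,120,50),(17,255,255),(.19,.225))
show('wrist','lip',(90,225,435,295),(18,110,40),(34,255,255),(.19,.225))
show('scene','clip',(285,215,318,245),(3,130,70),(17,255,255),(.19,.225))
show('scene','lip',(210,175,250,225),(16,110,40),(34,255,255),(.19,.225))
E
```

```text
wrist clip 1280 [0.2063 0.2103 0.2112 0.2119]
   [(0.195, 2), (0.196, 25), (0.197, 48), (0.198, 67), (0.199, 66), (0.2, 73), (0.201, 69), (0.202, 72), (0.203, 68), (0.204, 64), (0.205, 69), (0.206, 66), (0.207, 69), (0.208, 63), (0.209, 99), (0.21, 184), (0.211, 155), (0.212, 21)]
wrist lip 11566 [0.2065 0.2073 0.2079 0.2085]
   [(0.19, 4), (0.191, 1), (0.192, 2), (0.193, 1), (0.197, 1), (0.198, 3), (0.199, 5), (0.2, 21), (0.201, 60), (0.202, 304), (0.203, 963), (0.204, 1232), (0.205, 1756), (0.206, 3083), (0.207, 3245), (0.208, 845), (0.209, 40)]
scene clip 227 [0.2092 0.2106 0.2119 0.2129]
   [(0.191, 1), (0.192, 1), (0.196, 5), (0.197, 4), (0.198, 5), (0.199, 4), (0.2, 12), (0.201, 6), (0.202, 9), (0.203, 6), (0.204, 9), (0.205, 11), (0.206, 9), (0.207, 12), (0.208, 15), (0.209, 38), (0.21, 32), (0.211, 27), (0.212, 16), (0.213, 5)]
scene lip 442 [0.2052 0.2068 0.2077 0.2093]
   [(0.198, 4), (0.199, 4), (0.2, 13), (0.201, 30), (0.202, 38), (0.203, 53), (0.204, 63), (0.205, 75), (0.206, 69), (0.207, 60), (0.208, 17), (0.209, 10), (0.21, 2), (0.211, 2), (0.216, 1), (0.217, 1)]
```

Clip top is at about 0.211 m (centre 0.203 m) and the lip axis at about 0.2003 m, so 2.6 mm remain. Then I withdraw square to the finger face.

Emit:
step_arm(steps="0.4 0 -0.8 0 0 0;0.8 0 -1.6 0 0 0;1.2 0 -2.3 0 0 0;1.2 0 -2.3 0 0 0;1.2 0 -2.3 0 0 0;1.2 0 -2.3 0 0 0")

```text
t: 8.85
tool_pos: [0.6351, 0.0223, 0.1929]
orientation: [-0.232, 0.164, 0.958, 0.039]
wrist_force: [5.0, -0.3, -1.5]
gripper_width: -0.0001
```

```bash
python3 log.py; cat > lipz.py <<'E'
from meas import *
def show(n,nm,roi,lo,hi,zr=(.19,.225)):
    f=dict(np.load('/tmp/'+n+'.npz')); m=mask(f,lo,hi); M=np.zeros_like(m); x0,y0,x1,y1=roi; M[y0:y1,x0:x1]=m[y0:y1,x0:x1]
    v,u=np.nonzero(M); P=pts(f,np.c_[u,v]); P=P[(P[:,2]>zr[0])&(P[:,2]<zr[1])]
    print(n,nm,len(P),np.percentile(P[:,2],[2,50,75,90,98]).round(4)); return P
E
python3 - <<'E'
from lipz import *
grab('wrist','w10')
show('wrist','clip',(520,80,560,128),(4,120,50),(17,255,255))
show('wrist','lip',(90,225,435,295),(18,110,40),(34,255,255))
E
```

```text
8.85 [-0.178  0.784  0.789  0.08   2.038 -1.392] [0.6351 0.0223 0.1929] [-0.232  0.164  0.958  0.039] [ 5.  -0.3 -1.5] -0.00012931950787273714
wrist clip 1315 [0.1986 0.2081 0.2108 0.2115 0.2121]
wrist lip 11566 [0.2053 0.2093 0.2101 0.2106 0.2113]
```

```bash
python3 - <<'E'
from path import *
psi=5
def M(t): z,side=orient(t,psi); return mat(z,-side)
base=lip*[1,1,0]
clr.obs['rail']=seg(C-.12*b+.312*up,C+.12*b+.312*up)
u=R0.apply([1,0,0]); print(u.round(2),clear(q0))
wp=[(p0,R0),(p0-.03*u,R0),(base+.085*n+.20*up,M(85)),(base+.10*n+.36*up,M(85))]
q=q0
for i in range(3):
    (a,Ra),(c,Rc)=wp[i],wp[i+1]; S=Slerp([0,1],R.concatenate([Ra,Rc])); mn=(9,);em=0
    for t in np.linspace(0,1,9)[1:]:
        e,q=ik(a+(c-a)*t,S(t),[q],0); em=max(em,e); mn=min(mn,clear(q))
    print(i,'err %.3f'%em,mn,q.round(2))
    rel(wp[i+1][0],*[wp[i+1][1].apply(v) for v in ([0,0,1],[0,1,0])])
E
```

```text
[-0.84  0.3   0.46] (np.float64(0.020218263853803382), 'fore', 'rail')
0 err 0.000 (np.float64(0.00011507309286277502), 'fore', 'rail') [-0.18  0.85  0.7   0.08  2.07 -1.4 ]
shift [-30.   0.  -0.] turn [0. 0. 0.] rows 0.6000000000000001 0.0
1 err 0.000 (np.float64(0.00697431529394279), 'fore', 'rail') [-0.17  0.73  0.81  0.02  1.69 -1.4 ]
shift [-57.9   5.6 -37.8] turn [ -0.1 -22.2   0. ] rows 1.3874216396622185 2.5899584114085794
2 err 0.000 (np.float64(0.05756069147759577), 'fore', 'rail') [-0.17  0.76  0.3   0.02  2.16 -1.39]
shift [   2.1    6.7 -186.9] turn [ -0.1 -22.2   0. ] rows 3.7400527666935726 2.5899584114085794
```

```bash
python3 - <<'E'
from path import *
psi=5
def M(t): z,side=orient(t,psi); return mat(z,-side)
L3=np.array([lip[0],lip[1],.2033]); base=lip*[1,1,0]
clr.obs['rail']=seg(C-.12*b+.299*up,C+.12*b+.299*up)
u=R0.apply([1,0,0])
wp=[(p0,R0),(p0-.015*u,R0),(base+.085*n+.19*up,M(80)),(base+.10*n+.36*up,M(85))]
q=q0
for i in range(3):
    (a,Ra),(c,Rc)=wp[i],wp[i+1]; S=Slerp([0,1],R.concatenate([Ra,Rc])); mn=(9,);em=0; fb=[]
    for t in np.linspace(0,1,9)[1:]:
        p=a+(c-a)*t; e,q=ik(p,S(t),[q],0); em=max(em,e); mn=min(mn,clear(q))
        v=S(t).inv().apply(L3-p); fb.append((round(v[0]*1e3),round(v[2]*1e3)))
    print(i,'err %.3f'%em,mn,q.round(2),'bar in tool x,z',fb)
    rel(wp[i+1][0],*[wp[i+1][1].apply(v) for v in ([0,0,1],[0,1,0])])
E
```

```text
0 err 0.000 (np.float64(0.023572995963147207), 'fore', 'rail') [-0.18  0.81  0.74  0.08  2.05 -1.39] bar in tool x,z [(21, -2), (23, -2), (25, -2), (26, -2), (28, -2), (30, -2), (32, -2), (34, -2)]
shift [-15.  -0.   0.] turn [0. 0. 0.] rows 0.2999999999999992 0.0
1 err 0.000 (np.float64(0.026469913399750113), 'fore', 'rail') [-0.17  0.78  0.75  0.03  1.79 -1.4 ] bar in tool x,z [(40, 0), (46, 2), (52, 3), (59, 4), (65, 4), (72, 4), (79, 3), (86, 2)]
shift [-62.5   5.6 -28.9] turn [ -0.1 -17.2   0. ] rows 1.3814411219698075 2.0078927841031375
2 err 0.000 (np.float64(0.055449846240966584), 'fore', 'rail') [-0.17  0.76  0.3   0.02  2.16 -1.39] bar in tool x,z [(84, 22), (83, 42), (82, 63), (82, 83), (82, 104), (83, 124), (84, 144), (86, 165)]
shift [   2.1    6.7 -186.9] turn [ -0.1 -22.2   0. ] rows 3.7400527666935726 2.5899584114085794
```

Clearances are good. Withdrawing.

Emit:
step_arm(steps="-5 0 0 0 0 0;-10 0 0 0 0 0;-15 0 0 0 0 0;-30 2 -8 0 -5 0;-46 4 -18 0 -11 0;-62 5.5 -29 0 -17 0;-50 6 -70 0 -19 0;-33 6 -110 0 -21 0;-15 6.5 -150 0 -22 0;2 6.5 -187 0 -22 0;2 6.5 -187 0 -22 0;2 6.5 -187 0 -22 0")

```text
t: 10.1
tool_pos: [0.7166, 0.0008, 0.36]
orientation: [-0.045, 0.168, 0.985, 0.007]
wrist_force: [0.4, 0.3, -0.8]
gripper_width: -0.0001
```

```bash
python3 log.py; python3 - <<'E'
from lipz import *
f=grab('wrist','w11'); g=grab('scene','s11'); grab('top','t11')
E
```

```text
10.1 [-0.168  0.764  0.296  0.017  2.171 -1.392] [0.7166 0.0008 0.36  ] [-0.045  0.168  0.985  0.007] [ 0.4  0.3 -0.8] -0.00010000111883608462
```

View pics/w11.png

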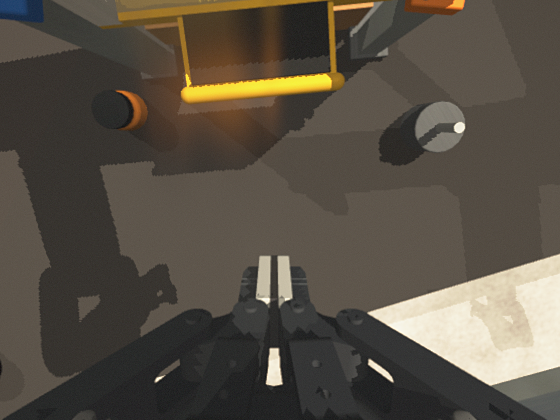

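View pics/s11.png

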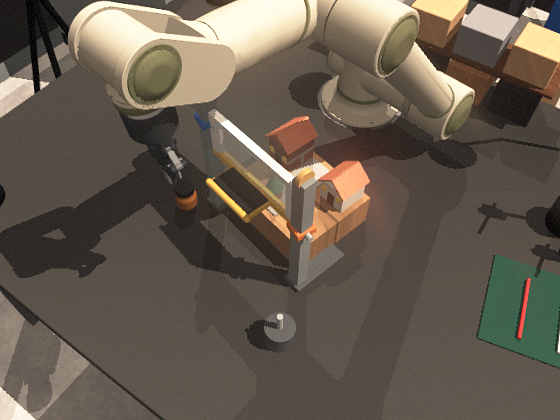

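The lip bar now runs from (185,95) to (342,80) in the wrist view, with the orange clip at (435,5). The jar, weight and tree look undisturbed. Final level check, free of the hand:

```bash
python3 - <<'E'
from lipz import *
show('wrist','clip',(405,0,465,16),(4,120,50),(17,255,255))
P=show('wrist','lip',(178,68,348,106),(18,110,40),(34,255,255))
P=show('scene','clip',(285,222,318,245),(3,130,70),(17,255,255))
P=show('scene','lip',(203,175,250,225),(16,110,40),(34,255,255))
# end heights (level) from wrist
f=dict(np.load('/tmp/wrist.npz'))
for r in ((180,85,215,106),(310,70,345,95)): show('wrist','lip end',r,(18,110,40),(34,255,255))
for nm,uv in dict(jar=(118,110),weight=(425,125),rod=(459,127)).items(): print(nm,pts(f,[uv]).round(3))
E
```

```text
wrist clip 709 [0.1977 0.2098 0.2111 0.2117 0.2124]
wrist lip 2934 [0.2051 0.2092 0.2101 0.2107 0.2114]
scene clip 218 [0.197  0.2092 0.2108 0.2118 0.2131]
scene lip 491 [0.202  0.2078 0.2094 0.2106 0.2118]
wrist lip end 533 [0.206  0.2094 0.2101 0.2107 0.2115]
wrist lip end 617 [0.2048 0.2091 0.21   0.2105 0.2113]
jar [[ 0.57  -0.151  0.06 ]]
weight [[0.713 0.203 0.058]]
rod [[0.722 0.221 0.101]]
```

```bash
python3 -c "
from station import bot,readout
print(bot.close_job()); print(readout.observe()['t'])"
```

```text
the job is handed in; nothing more can be done
None
the job is handed in; nothing more can be done
```

The window is raised so that its yellow lip is level with the orange clip, and the hand is clear. I pushed it up from beneath the lip with the shut fingertips, holding about 5 to 7 N at the wrist whenever I read it. I then drew the hand away and handed the job in at about 10 s of the 42 s allowed.

**Level:** with the hand clear, the wrist camera put the lip top at about 0.2104 m and the clip top at about 0.2112 m. That makes the lip axis and the clip centre both about 0.203 m. The scene camera agreed to about 1 mm, and both ends of the lip read within 0.3 mm of each other.

**Other items:** the jar and the weight measured unmoved to within several millimetres. I only looked at the tree and did not measure it again. The wrist force was about zero when I handed in, and nothing read during the push suggests the hand or arm touched anything else.

**Disagreement:** the task text says the window faces the robot's right. The images show it facing away from the robot, roughly +x, and I checked the calibration against the base and the mat. I worked from the images, which meant passing the forearm between the posts. By the kinematic model I fitted during the moves, it stayed about 15 mm or more from everything around it.

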